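# Set the bin address on a stockroom thumbwheel selector and lock it

### The job

Set the stockroom's bin address selector to 4-2-5: the left thumbwheel (as seen from the robot) to 4, the middle one to 2, the right one to 5, turning each by pressing lightly on its rim and stroking it round. When all three are right, push the lock slide beside the wheels fully home, away from the robot, then let go. The wheels are worn and must not be pressed hard (keep it well under 20 N), and the things lying around stay where they are.

Things in the scene. Friction and masses are not known exactly. Their poses are not given: they have to be found in the camera images.
- bank: the address selector, fixed to the table: grey metal housing 130 (x) x 172 (y) x 60 mm high; three black thumbwheels side by side rise out of its top; a lower deck, 36 mm high, 66 mm wide, on its -y end carries the lock slide. Origin on the table, under the middle wheel's axle; x points away from the robot, y to its left, z up. The axle line runs along y, 50 mm above the table
- top_b (a point): nominal top of the middle wheel's rim, 95 mm above the table, fixed to the housing. Wheels: radius 45 mm, rim 28 mm wide, 48 mm apart, finely ribbed; the top goes with a fingertip rubbed along housing x. It takes about 2.6 N of rubbing to turn a wheel; it stays where left. Pressing with 8 to 12 N while stroking turns it with little slip; over 20 N on a wheel breaks it
- top_a (a point): nominal top of the left wheel's rim (+y), as top_b. The bearings are worn: every wheel truly stands somewhere between 5 mm lower and 5 mm higher than its nominal top, each differently, so the rim must be found by feel. The axles are sprung: a wheel gives about 1 mm per 4 N pressed down, at most 7 mm
- top_c (a point): nominal top of the right wheel's rim (-y), as top_b, with the same play and springing as top_a. Some mm of a stroke may be lost to slip and give, so look at the wheel again after each stroke
- tick_3 (a point): middle tick, straight up, on the fin between left and middle wheel, 83 mm above the table. Such aluminium fins, 12 mm thick, radius 33 mm about the axle line, stand at y = -72, -24, 24, 72 mm, each with five dark ticks 24 degrees apart: tick 1 is nearest the robot, 3 on top, 5 farthest. A wheel reads the digit whose tick its white index bar (across rim and down the cheeks) stands at
- wheel_a (a joint): angle of the left wheel, rad: 0 with the index bar straight up (digit 3), growing as the top moves to the housing's +x; digit d is at (d - 3) x 0.419; stops at -1.02 and 1.02. To be set to 4, that is 0.419
- wheel_b (a joint): angle of the middle wheel, same meaning. To be set to 2, that is -0.419
- wheel_c (a joint): angle of the right wheel, same meaning. To be set to 5, that is 0.838
- lock (a joint): travel of the lock slide, m: 0 nearest the robot, 0.040 fully home at its stop, away from the robot (housing +x); drags with about 2.5 N and stays where it is left
- lock_grip (a point): centre of the lock slide's black upright grip, which is 14 mm (along the slide's travel, housing x) x 34 mm (y) x 34 mm high, on a steel foot 34 x 34 x 6 mm, on the lower deck beside the right wheel; the point is 58 mm above the table, the grip reaches from 41 to 75 mm above the table; at travel 0 it lies at x = -20, y = -122 mm from the housing's origin
- tape: bystander: brown ring of tape lying flat, 96 mm across, 48 mm high; origin at the centre of its underside
- carton: bystander: small cardboard carton 90 x 70 x 50 mm high; origin at the centre of its underside
- marker: bystander: black marker pen 16 mm thick, 120 mm long, lying along its x; origin in the middle of its underside
- jar: bystander: jar with a white lid, 64 mm across, 85 mm high; origin at the centre of its underside
- carton2: bystander: cardboard carton 150 x 110 x 80 mm high; origin at the centre of its underside
- tub: bystander: pale open plastic tub 200 x 140 x 90 mm high; origin at the centre of its underside
- driver: bystander: screwdriver lying on the table; origin on its underside

How it is judged:
By the outcome, as a careful person would: the job done as asked, in the order asked, and still so for the second after the job is handed in, with the robot touching nothing.
It also fails if it takes over 64 s, if anything falls off the work surface, if the arm or the gripper's body presses on something with over 40 N, if the wrist force passes 120 N, or if a joint passes its speed limit or range.

### The arm

A 6-joint arm with a two-finger parallel gripper is mounted at the origin on the work surface. World frame = base frame: x ahead of the robot, y to its left, z up, the work surface at z = 0. Lengths are in mm, angles in rad, forces in N, time in s.
With the tool pointing down it reaches from about 350 to 775 mm from the base axis. Payload 7.3 kg.
Tool frame: the origin (TCP) lies at the very end of the fingers, on their centre line; the grasp point (between the pads) lies 19 mm behind it; z points along the fingers, y is the direction in which the jaws open and shut (so a half turn about z gives the same grasp; the last joint's range is limited). The gripper opens to 92 mm and grips with 3 to 60 N. Pads are 19 mm wide; open, the fingers measure 130 mm over their backs; the gripper's body (75 mm by 190 mm) begins 47 mm behind the grasp point.
Start: joints at [1.128, 0.342, 1.524, -0, 1.275, -0.146], TCP at [153.527, 502.07, 226.741] pointing down, gripper open.
Joint ranges: [-2.53, 2.53], [-0.77, 2.02], [0.04, 2.7], [-1, 4.14], [0.28, 2.66], [-3.11, 3.11]. Speed limits (rad/s): [2.57, 2.57, 3.14, 3.14, 3.14, 3.14].

### API

Orientations are given as a unit quaternion [x, y, z, w].
In Python, from plant import env gives the robot as it stands.
- The arm moves only by the tool servo_tool, never from a script. Its arguments are lists of equal length, an entry for each row: "translation": the shift along the world's x, y, z in m, a list of three; "turn": the turn about the world's z in rad. A call has 1 to 5 rows; each row shifts and turns the commanded pose from where the row before left it; what a row does not reach is not made up. A row lasts 1/10 s, in which the tool goes at most 50 mm and 8.59 degrees, less where a joint would pass 70% of its speed; a pose out of reach is approached as far as the arm can. A call with a gripper value outside its range is refused whole. "gripper" is the opening, from 0 (shut) to 1 (fully open), set as the call begins (left out, the last holds). The fingers move at their own pace and stop on an object; "force" is the grip in N (left out, the last holds). Time passes only in rows, so rows that do not move let the fingers close. It gives the time, the measured TCP pose, the force and the opening at its end, in the units of the state.
- env.sense(): the state, without advancing time (a new reading comes with each control period).
- env.grab_frame(name): name is "side" or "top" or "wrist"; returns the picture (480x640x3 uint8, blue, green, red); there is no depth.
- env.camera_info(name): a dict with "fx", "fy", "cx", "cy" (pixels), "k1" (the pictures are not rectified: a ray, as slopes to the right and down, at radius r is drawn at 1 + k1 r^2 times it, then the intrinsics apply), "rvec" (rotation vector, rad) and "tvec" (3), from world to camera coordinates, as OpenCV has them. Camera axes: x right, y down, z forward; pixel columns grow to the right and rows downward; lengths in mm; the calibration is good to about 2 mm. A picture is of the moment at which its call begins: read the wrist's pose just before it. camera_info takes no time and is no camera call; for the wrist camera it gives the pose at the moment of the call.
- env.finish_job(): hands the job in, once; it reports no verdict.
The state is a dict: "time_s": time; "qpos": joint angles; "qvel": joint speeds; "effort": joint torques, N m; "position": TCP position; "tcp_rot": TCP orientation; "force": force on the tool from outside, world axes, zero at the start; "ft_torque": the same for the moment, N m; "width": finger opening in mm.
Only numpy, scipy, OpenCV 4.12 (cv2) and the standard library are available. Lean on these libraries where they do the work, as an engineer would, in place of code of your own. Each camera call takes 0.05 s, during which the arm holds its last target. There are 200 camera calls.

## Working session

There is one attempt and no reset: what is moved stays moved. The work goes in short steps, Python scripts to look and compute and a tool call to move; the robot and the scene stay as the last step left them, time stands still between calls to the robot, and variables do not carry over. Pictures are saved under pics/ and viewed, about 8 in all and at most 12, crops included, and the job is handed in when it is done.

Besides the shell and the picture viewer there is one more tool, called after "Emit:" as name(argument=value, ...), one argument or row to a line, values as JSON. servo_tool: Moves the arm, as the interface text tells. Its arguments: {"type":"object","properties":{"translation":{"type":"array","items":{"type":"array","items":{"type":"number"}}},"turn":{"type":"array","items":{"type":"number"}},"gripper":{"type":"number"},"force":{"type":"number"}},"required":["translation","turn"]}

```bash
ls; mkdir -p pics; cat > h.py <<'E'
import cv2,numpy as np
from plant import env
def info(n):
    c=env.camera_info(n);R=cv2.Rodrigues(np.array(c['rvec'],float))[0];t=np.array(c['tvec'],float).ravel()
    K=np.array([[c['fx'],0,c['cx']],[0,c['fy'],c['cy']],[0,0,1.]]);return K,c['k1'],R,t
def proj(n,P,I=None):
    K,k,R,t=I or info(n)
    return cv2.projectPoints(np.array(P,float).reshape(-1,3),R,t,K,np.array([k,0,0,0.]))[0].reshape(-1,2)
def ray(n,uv,I=None):
    K,k,R,t=I or info(n)
    p=cv2.undistortPoints(np.array(uv,float).reshape(-1,1,2),K,np.array([k,0,0,0.])).reshape(-1,2)
    d=np.c_[p,np.ones(len(p))]@R
    return -R.T@t,d
def onz(n,uv,z,I=None):
    o,d=ray(n,uv,I);return o+d*((z-o[2])/d[:,2])[:,None]
def tri(n1,uv1,n2,uv2):
    o1,d1=ray(n1,uv1);o2,d2=ray(n2,uv2);out=[]
    for a,b in zip(d1,d2):
        s=np.linalg.lstsq(np.c_[a,-b],o2-o1,rcond=None)[0];p,q=o1+a*s[0],o2+b*s[1];out.append(np.r_[(p+q)/2,np.linalg.norm(p-q)])
    return np.array(out)
E
python3 - <<'E'
from h import *
for n in('top','side'):
    cv2.imwrite(f'pics/{n}0.png',env.grab_frame(n)); K,k,R,t=info(n); print(n,-R.T@t,R[2],K[0,0],k)
s=env.sense();print(s)
E
```

```text
pics
top [ 368.3403774     3.06805355 1629.7171604 ] [ 0.13168421 -0.01492808 -0.99117931] 621.387367924168 -0.022019326773423584
side [  528.48813708 -1050.08135463  1015.70694736] [ 0.02948409  0.74257356 -0.66911524] 560.8853091509337 -0.11564056441000269
{'time_s': 0.1, 'qpos': array([ 1.12799145e+00,  3.42637403e-01,  1.52491206e+00,  1.17877828e-05,
        1.27539321e+00, -1.46024370e-01]), 'qvel': array([-0.00196791, -0.00092411, -0.00229024, -0.0004284 ,  0.00138376,
       -0.00033937]), 'effort': array([ 1.48487128e-03, -4.32005918e+01, -2.44698393e+01,  7.19357212e-02,
        5.25782851e-02, -2.11548854e-05]), 'position': array([153.36568439, 501.72686973, 226.12586765]), 'tcp_rot': array([ 1.47847935e-01,  9.89009875e-01, -6.44331717e-04, -2.01269623e-04]), 'force': array([0.49014486, 0.67400969, 0.4998124 ]), 'ft_torque': array([ 0.00425691,  0.02177658, -0.02483906]), 'width': 91.68271720244354}
```

View pics/top0.png

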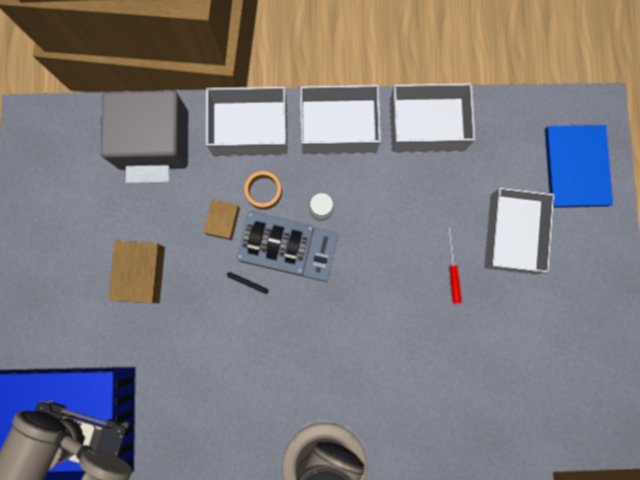

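View pics/side0.png

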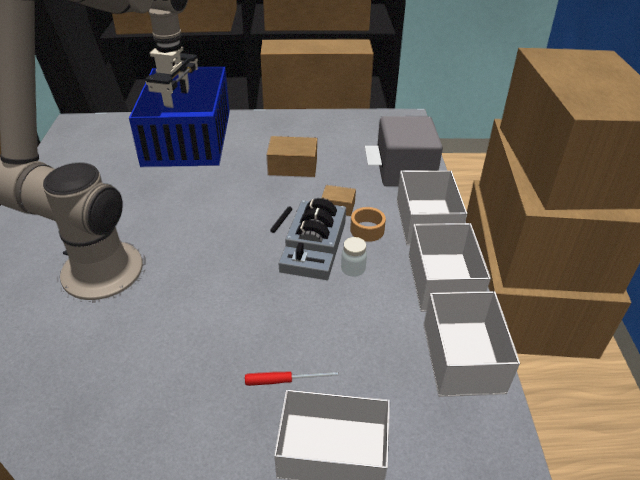

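The bank is near top px (287,245), turned about -12°. The first three wheels' white bars are too small to read from here, so I'll localise it roughly and move the wrist camera over it.

```bash
python3 - <<'E'
from h import *
from scipy.spatial.transform import Rotation as Rn
print(onz('top',[(250,211),(240,262)],60),onz('top',[(338,229),(329,281)],36))
s=env.sense();M=Rn.from_quat(s['tcp_rot']).as_matrix();print(M.round(3))
K,k,R,t=info('wrist');c=-R.T@t;print('cam in tool',M.T@(c-s['position']),'axis in tool',M.T@R[2],'imgx',M.T@R[0],K[0,0])
im=env.grab_frame('top');cv2.imwrite('pics/t1.png',cv2.resize(im[195:295,200:350],None,fx=5,fy=5,interpolation=cv2.INTER_CUBIC))
E
```

```text
[[649.43173825 175.28062306  60.        ]
 [518.95199707 201.54439576  60.        ]] [[601.41695715 -49.60168979  36.        ]
 [467.22348429 -23.01730666  36.        ]]
[[-0.956  0.292 -0.001]
 [ 0.292  0.956 -0.001]
 [ 0.    -0.001 -1.   ]]
cam in tool [  73.44556351    0.8197776  -157.99166221] axis in tool [-2.72195982e-01 -6.45024140e-04  9.62241618e-01] imgx [-7.04439340e-04  9.99999641e-01  4.71065003e-04] 340.49721570505596
```

View pics/t1.png

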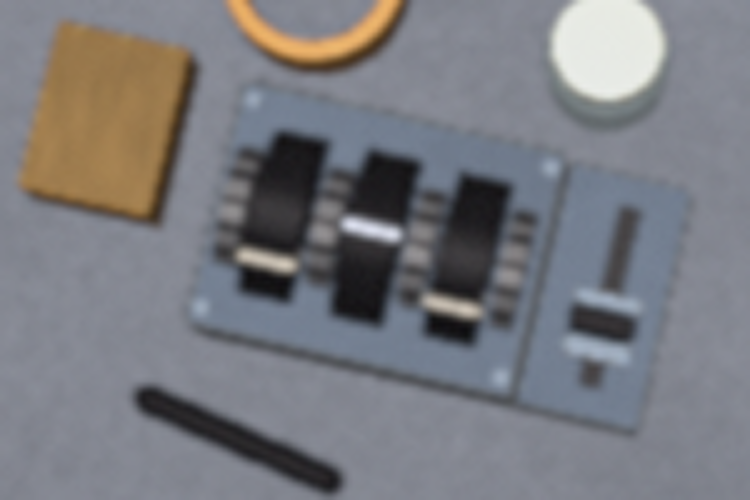

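Top crop: housing corners at crop (245,78), (190,325); deck corners (690,185), (637,432). Bars: A near (265,260), B near (372,230), C near (450,305), so A and C stand near digit 1 and B near 3. Next I raise clear of the bin and move over the bank, jaws turned along the housing x.

Emit:
servo_tool(
  translation=[
    [0,0,0.04],
    [0,0,0.04],
    [0.027,-0.0275,0],
    [0.027,-0.0275,0],
    [0.027,-0.0275,0],
  ],
  turn=[0,0,-0.1,-0.1,-0.1],
  gripper=0,
  force=40,
)

```text
time_s: 0.65
position: [235.0, 418.6, 306.7]
tcp_rot: [0.295, 0.955, 0.0, 0.0]
force: [-0.1, 0.5, 0.0]
width: 56.4
```

Emit:
servo_tool(
  translation=[
    [0.027,-0.0275,0],
    [0.027,-0.0275,0],
    [0.027,-0.0275,0],
    [0.027,-0.0275,0],
    [0.027,-0.0275,0],
  ],
  turn=[-0.1,-0.1,-0.1,-0.1,-0.1],
)

```text
time_s: 1.15
position: [370.3, 280.7, 306.6]
tcp_rot: [0.523, 0.852, -0.0, -0.0]
force: [0.2, 0.3, 0.2]
width: 16.2
```

Emit:
servo_tool(
  translation=[
    [0.027,-0.0275,0],
    [0.027,-0.0275,0],
    [0.027,-0.0275,0],
    [0.027,-0.0275,0],
    [0.027,-0.0275,0],
  ],
  turn=[-0.1,-0.1,-0.1,-0.1,-0.1],
)

```text
time_s: 1.65
position: [505.3, 143.2, 306.5]
tcp_rot: [0.718, 0.696, -0.0, -0.0]
force: [-0.3, -0.3, 0.4]
width: 0.4
```

Emit:
servo_tool(
  translation=[
    [0.027,-0.0275,-0.02],
    [0.027,-0.0275,-0.03],
    [0,0,-0.03],
    [0,0,0],
    [0,0,0],
  ],
  turn=[-0.1,-0.08,0,0,0],
)

```text
time_s: 2.15
position: [558.3, 89.8, 227.0]
tcp_rot: [0.776, 0.631, -0.0, -0.0]
force: [0.2, -0.4, 0.7]
width: 0.3
```

```bash
python3 - <<'E'
from h import *
s=env.sense();print(s['time_s'],s['position'],s['tcp_rot'],s['qpos'],s['force'])
cv2.imwrite('pics/w1.png',env.grab_frame('wrist'))
np.save('w1.npy',np.array(info('wrist'),dtype=object),allow_pickle=True)
y=np.radians(-11.6);o=np.array([566,108.])
for P in [(65,86,60),(-65,86,60),(65,-152,36),(-65,-152,36)]:
    print(P,proj('wrist',[o[0]+P[0]*np.cos(y)-P[1]*np.sin(y),o[1]+P[0]*np.sin(y)+P[1]*np.cos(y),P[2]]))
E
```

```text
2.15 [558.28937843  89.81259763 226.99795671] [ 7.75932616e-01  6.30815598e-01 -3.52928404e-04 -3.63441967e-04] [2.38994519e-02 4.16885037e-01 1.40868306e+00 1.47482955e-04
 1.31702766e+00 2.29450709e-01] [ 0.16047162 -0.40739888  0.70335709]
(65, 86, 60) [[402.43651113 109.83722947]]
(-65, 86, 60) [[258.68747223 110.30166214]]
(65, -152, 36) [[386.49883711 330.38531212]]
(-65, -152, 36) [[274.52312954 330.70948789]]
```

View pics/w1.png

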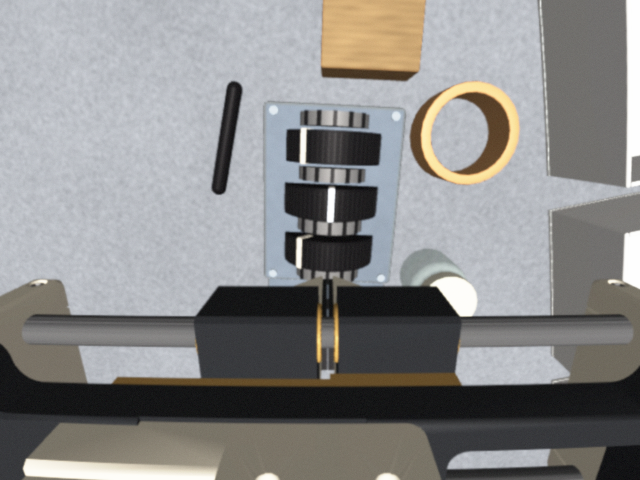

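Wrist view: housing top corners at (264,102), (405,107), (268,281), (387,285); bars at A (303,146), B (331,204), C (300,252). The tip hides the lock from here. I'll fit the bank pose and read the wheels.

```bash
cat >> h.py <<'E'
def fit(P,Q):
    P=np.array(P,float);Q=np.array(Q,float);p=P-P.mean(0);q=Q-Q.mean(0)
    a=np.arctan2((p[:,0]*q[:,1]-p[:,1]*q[:,0]).sum(),(p*q).sum());R=np.array([[np.cos(a),-np.sin(a)],[np.sin(a),np.cos(a)]])
    t=Q.mean(0)-R@P.mean(0);return a,t,(P@R.T+t-Q)
def toworld(p):
    a,x,y=np.load('bank.npy');p=np.array(p,float);return np.array([x+p[0]*np.cos(a)-p[1]*np.sin(a),y+p[0]*np.sin(a)+p[1]*np.cos(a),p[2]])
def wheels(n='wrist',im=None,I=None,dz=(0,0,0),thr=140):
    if im is None: I=info(n);im=env.grab_frame(n)
    a,x,y=np.load('bank.npy');B=np.array([[np.cos(a),np.sin(a),0],[-np.sin(a),np.cos(a),0],[0,0,1]])
    m=im.min(2)>thr;v,u=np.nonzero(m);o,d=ray(n,np.c_[u,v],I);o=B@(o-[x,y,0]);d=d@B.T;out=[]
    for yw,h in zip((48,0,-48),dz):
        z0=o[2]-50-h;A=d[:,0]**2+d[:,2]**2;b=o[0]*d[:,0]+z0*d[:,2];C=o[0]**2+z0**2-45**2
        D=b*b-A*C;ok=D>0;s=(-b-np.sqrt(np.where(ok,D,0)))/A
        X=o+d*s[:,None];th=np.arctan2(X[:,0],X[:,2]-50-h)
        ok&=(abs(X[:,1]-yw)<12)&(abs(th)<1.15);out.append((round(float(np.median(th[ok])),3) if ok.any() else None,int(ok.sum()),round(float(th[ok].std()),3) if ok.any() else None))
    return out
E
python3 - <<'E'
from h import *
I=tuple(np.load('w1.npy',allow_pickle=True));im=cv2.imread('pics/w1.png')
uv=[(264,102),(405,107),(268,281),(387,285)]
W=onz('wrist',uv,60,I)[:,:2];a,t,r=fit([(-65,86),(65,86),(-65,-86),(65,-86)],W);print(np.degrees(a),t,r.round(1))
# check with top & side
pt=onz('top',[(249,210.6),(238,260)],60)[:,:2];print(pt)
np.save('bank.npy',[a,*t])
for thr in(120,150,180):print(wheels('wrist',im,I,thr=thr))
for P in [(0,48,95),(0,0,95),(0,-48,95),(-20,-122,58),(-27,-122,58)]:print(P,toworld(P).round(1),proj('top',toworld(P)).round(1),proj('side',toworld(P)).round(1))
E
```

```text
-13.832156722938688 [567.09835754 112.10192872] [[-1.5 -0. ]
 [ 1.2 -1.1]
 [-3.1  1.3]
 [ 3.5 -0.3]]
[[650.52698983 177.83116235]
 [524.15068976 206.57795216]]
[(-0.616, 187, 0.045), (-0.015, 217, 0.045), (-0.688, 148, 0.049)]
[(-0.618, 177, 0.043), (-0.015, 199, 0.041), (-0.698, 131, 0.045)]
[(-0.616, 161, 0.039), (-0.016, 186, 0.038), (-0.699, 122, 0.042)]
(0, 48, 95) [578.6 158.7  95. ] [[255.3 236.5]] [[321.  200.4]]
(0, 0, 95) [567.1 112.1  95. ] [[274.1 240.6]] [[317.2 211.2]]
(0, -48, 95) [555.6  65.5  95. ] [[292.9 244.8]] [[313.3 222.5]]
(-20, -122, 58) [518.5  -1.6  58. ] [[320.2 260.5]] [[299.2 250.8]]
(-27, -122, 58) [5.117e+02 1.000e-01 5.800e+01] [[319.6 263.1]] [[296.5 250.4]]
```

Reading: A −0.62, B −0.015, C −0.70; bank at (567,112), yaw −13.8°, which agrees with the top view's lock position. Now wheel A: approach the near side of the flat tip above it.

Emit:
servo_tool(
  translation=[
    [0.002,0.036,0],
    [0.0037,0.0365,0],
    [0,0,-0.045],
    [0,0,-0.045],
    [0,0,-0.03],
  ],
  turn=[-0.035,0,0,0,0],
)

```text
time_s: 2.7
position: [563.8, 163.4, 106.5]
tcp_rot: [0.786, 0.618, 0.001, 0.0]
force: [-0.4, -0.8, 0.1]
width: 0.6
```

Emit:
servo_tool(
  translation=[
    [0,0,-0.002],
    [0,0,-0.001],
    [0,0,-0.001],
    [0,0,0],
  ],
  turn=[0,0,0,0],
)

```text
time_s: 3.1
position: [565.5, 162.4, 105.1]
tcp_rot: [0.787, 0.617, 0.002, 0.001]
force: [0.0, -0.6, 0.7]
width: 0.7
```

Emit:
servo_tool(
  translation=[
    [0,0,-0.001],
    [0,0,-0.001],
    [0,0,0],
  ],
  turn=[0,0,0],
)

```text
time_s: 3.4
position: [564.3, 162.0, 100.9]
tcp_rot: [0.787, 0.617, 0.0, 0.0]
force: [-0.2, -0.4, -0.0]
width: 0.5
```

Emit:
servo_tool(
  translation=[
    [0,0,-0.001],
    [0,0,-0.001],
    [0,0,0],
  ],
  turn=[0,0,0],
)

```text
time_s: 3.7
position: [564.1, 162.0, 98.5]
tcp_rot: [0.787, 0.617, -0.0, -0.0]
force: [0.2, -0.6, -0.0]
width: 0.5
```

Emit:
servo_tool(
  translation=[
    [0,0,-0.001],
    [0,0,-0.001],
    [0,0,0],
  ],
  turn=[0,0,0],
)

```text
time_s: 4.0
position: [564.1, 162.0, 96.5]
tcp_rot: [0.787, 0.617, -0.0, -0.0]
force: [-0.2, -0.3, 0.6]
width: 0.4
```

Emit:
servo_tool(
  translation=[
    [0,0,-0.001],
    [0,0,-0.001],
    [0,0,0],
  ],
  turn=[0,0,0],
)

```text
time_s: 4.3
position: [564.1, 162.0, 94.6]
tcp_rot: [0.787, 0.617, -0.0, -0.0]
force: [-0.4, -0.5, -0.2]
width: 0.1
```

Emit:
servo_tool(
  translation=[
    [0,0,-0.001],
    [0,0,-0.001],
    [0,0,0],
  ],
  turn=[0,0,0],
)

```text
time_s: 4.6
position: [564.3, 162.1, 92.7]
tcp_rot: [0.787, 0.617, 0.0, 0.0]
force: [-1.3, 0.2, -0.1]
width: 0.2
```

Emit:
servo_tool(
  translation=[
    [0,0,-0.001],
    [0,0,0],
  ],
  turn=[0,0],
)

```text
time_s: 4.8
position: [564.3, 162.1, 92.0]
tcp_rot: [0.787, 0.617, 0.0, 0.0]
force: [-0.4, -1.1, 3.2]
width: 0.4
```

Emit:
servo_tool(
  translation=[
    [0,0,-0.001],
    [0,0,0],
  ],
  turn=[0,0],
)

```text
time_s: 5.0
position: [564.4, 162.1, 91.1]
tcp_rot: [0.787, 0.617, 0.0, 0.0]
force: [-1.1, 0.1, 5.5]
width: 0.4
```

Rim A found at about 92.5 mm. I'll press to about 9 N and stroke.

Emit:
servo_tool(
  translation=[
    [0,0,-0.001],
    [0,0,0],
  ],
  turn=[0,0],
)

```text
time_s: 5.2
position: [564.5, 162.1, 90.5]
tcp_rot: [0.787, 0.617, 0.0, 0.0]
force: [-3.7, 0.2, 8.3]
width: 0.2
```

Emit:
servo_tool(
  translation=[
    [0.0029,-0.0007,0],
    [0.0029,-0.0007,0],
    [0.0029,-0.0007,0],
  ],
  turn=[0,0,0],
)

```text
time_s: 5.5
position: [572.9, 160.1, 90.9]
tcp_rot: [0.787, 0.617, 0.0, 0.0]
force: [-5.3, -1.1, 11.3]
width: 0.5
```

Emit:
servo_tool(
  translation=[
    [0.0039,-0.001,0],
    [0.0039,-0.001,0],
    [0.0039,-0.001,0],
    [0.0039,-0.001,0],
    [0,0,0],
  ],
  turn=[0,0,0,0,0],
)

```text
time_s: 6.0
position: [589.7, 155.7, 90.9]
tcp_rot: [0.787, 0.617, 0.001, 0.001]
force: [-0.4, -0.6, 7.5]
width: 0.1
```

```bash
python3 - <<'E'
from h import *
I=info('wrist');im=env.grab_frame('wrist');cv2.imwrite('pics/w2.png',im);print(wheels('wrist',im,I,dz=(-4,0,0)));s=env.sense();print(s['position'],s['force'])
E
```

```text
[(-0.043, 112, 0.038), (None, 0, None), (None, 0, None)]
[589.66996812 155.73056952  90.91914887] [-0.03842402 -0.94539594  7.85825806]
```

View pics/w2.png

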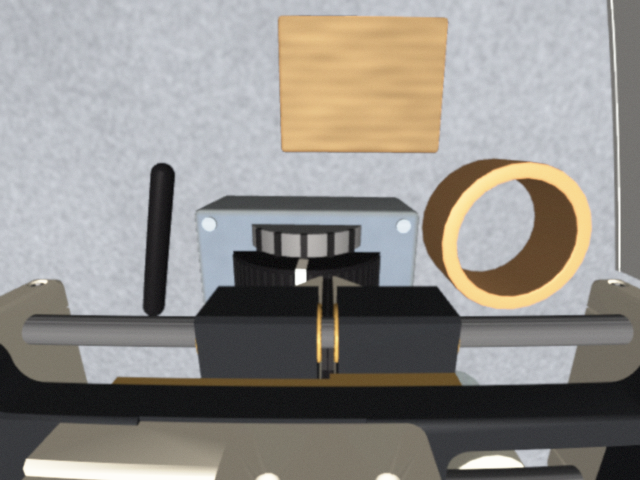

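Picture: wheel A's bar at (302,270), just short of the top tick; almost no slip. I'll lift, go back and do a second stroke of about 21 mm.

Emit:
servo_tool(
  translation=[
    [0,0,0.008],
    [-0.0107,0.0026,0],
    [-0.0107,0.0026,0],
    [0,0,-0.004],
    [0,0,0],
  ],
  turn=[0,0,0,0,0],
)

```text
time_s: 6.55
position: [566.5, 161.3, 93.1]
tcp_rot: [0.787, 0.617, -0.001, -0.0]
force: [-0.5, 0.9, 0.9]
width: 0.4
```

Emit:
servo_tool(
  translation=[
    [0,0,-0.001],
    [0,0,-0.001],
    [0,0,-0.001],
    [0,0,-0.001],
    [0,0,0],
  ],
  turn=[0,0,0,0,0],
)

```text
time_s: 7.05
position: [567.2, 161.3, 90.6]
tcp_rot: [0.787, 0.617, 0.0, 0.0]
force: [-4.5, -0.3, 10.1]
width: 0.2
```

Emit:
servo_tool(
  translation=[
    [0.004,-0.001,0],
    [0.004,-0.001,0],
    [0.004,-0.001,0],
    [0.004,-0.001,0],
    [0.004,-0.001,0],
  ],
  turn=[0,0,0,0,0],
)

```text
time_s: 7.55
position: [588.4, 156.0, 91.2]
tcp_rot: [0.787, 0.617, 0.001, 0.001]
force: [-1.6, -0.7, 9.0]
width: 0.1
```

Emit:
servo_tool(
  translation=[
    [0,0,0],
    [0,0,0],
  ],
  turn=[0,0],
)

```text
time_s: 7.75
position: [588.9, 155.8, 91.1]
tcp_rot: [0.787, 0.617, 0.002, 0.001]
force: [-0.0, -1.0, 8.0]
width: 0.5
```

```bash
python3 - <<'E'
from h import *
print(wheels(dz=(-4,0,0)));s=env.sense();print(s['position'],s['force'])
E
```

```text
[(0.486, 100, 0.037), (None, 0, None), (None, 0, None)]
[588.86696968 155.82456033  91.10710372] [ 0.19702048 -1.8555404   8.36694318]
```

Emit:
servo_tool(
  translation=[
    [0,0,0.03],
    [-0.005,0,0.03],
    [-0.005,0,0.03],
    [0,0,0],
    [0,0,0],
  ],
  turn=[0,0,0,0,0],
)

```text
time_s: 8.3
position: [577.6, 156.0, 180.0]
tcp_rot: [0.787, 0.617, 0.001, 0.001]
force: [1.0, 0.3, -0.9]
width: 0.2
```

```bash
python3 - <<'E'
from h import *
I=info('wrist');im=env.grab_frame('wrist').copy()
print(wheels('wrist',im,I,dz=(-2.5,0,0)))
p=proj('wrist',[toworld((33*np.sin(t),y,50+33*np.cos(t))) for y in(72,24) for t in np.radians([-48,-24,0,24,48])],I);print(p.round(1).tolist())
a=proj('wrist',[toworld((0,48,95))],I)[0].astype(int);print(a);c=im[a[1]-60:a[1]+60,a[0]-80:a[0]+80];print(a-[80,60])
cv2.imwrite('pics/w3.png',cv2.resize(c,None,fx=5,fy=5,interpolation=cv2.INTER_CUBIC))
E
```

```text
[(0.463, 217, 0.041), (-0.009, 26, 0.0), (None, 0, None)]
[[296.5, 207.1], [310.0, 209.0], [327.5, 209.7], [345.0, 209.0], [358.5, 207.1], [297.9, 264.4], [310.8, 267.8], [327.5, 269.1], [344.2, 267.8], [357.1, 264.4]]
[327 244]
[247 184]
```

View pics/w3.png

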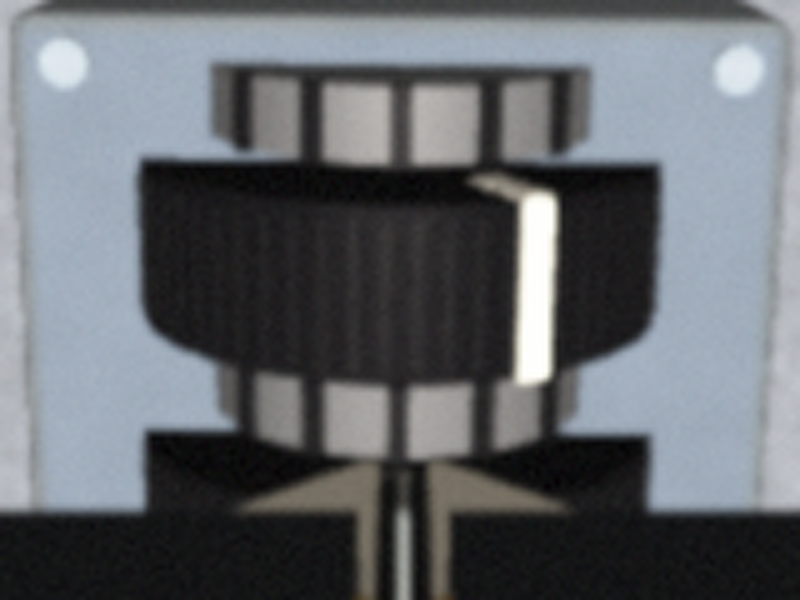

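The ticks match the projected geometry (middle tick at 327 px). A's bar reads ≈0.465, about 0.05 past tick 4, so I'll stroke it back a little over 2 mm.

Emit:
servo_tool(
  translation=[
    [0.001,0.002,-0.04],
    [0,0,-0.04],
    [0,0,-0.005],
    [0,0,0],
    [0,0,0],
  ],
  turn=[0,0,0,0,0],
)

```text
time_s: 8.85
position: [577.8, 158.1, 94.3]
tcp_rot: [0.787, 0.617, -0.001, -0.0]
force: [0.5, -0.0, 0.4]
width: 0.8
```

Emit:
servo_tool(
  translation=[
    [0,0,-0.001],
    [0,0,-0.001],
    [0,0,-0.001],
    [0,0,-0.001],
    [0,0,0],
  ],
  turn=[0,0,0,0,0],
)

```text
time_s: 9.35
position: [578.4, 158.2, 91.8]
tcp_rot: [0.787, 0.617, 0.0, 0.0]
force: [-2.4, -1.9, 9.2]
width: 0.3
```

```bash
python3 - <<'E'
from h import *
print(wheels(dz=(-4,0,0)));s=env.sense();print(s['position'],s['force'])
E
```

```text
[(0.46, 158, 0.038), (-0.013, 127, 0.035), (None, 0, None)]
[578.38742914 158.14005065  91.86280968] [-1.84924322  0.14382371  8.07712854]
```

Emit:
servo_tool(
  translation=[
    [-0.0013,0.0003,0],
    [-0.0013,0.0003,0],
    [0,0,0],
    [0,0,0],
  ],
  turn=[0,0,0,0],
)

```text
time_s: 9.8
position: [577.3, 158.4, 92.3]
tcp_rot: [0.787, 0.617, 0.002, 0.002]
force: [1.8, -1.9, 6.0]
width: 0.4
```

```bash
python3 - <<'E'
from h import *
print(wheels(dz=(-4,0,0)));s=env.sense();print(s['position'],s['force'])
E
```

```text
[(0.444, 163, 0.039), (-0.028, 117, 0.031), (None, 0, None)]
[577.21843224 158.44952679  92.24163166] [ 1.47915424 -0.71594712  6.59258379]
```

Emit:
servo_tool(
  translation=[
    [-0.0012,0.0003,-0.0005],
    [0,0,0],
    [0,0,0],
  ],
  turn=[0,0,0],
)

```text
time_s: 10.15
position: [576.3, 158.7, 92.0]
tcp_rot: [0.787, 0.617, 0.002, 0.002]
force: [1.3, -1.3, 7.4]
width: 0.5
```

Emit:
servo_tool(
  translation=[
    [0,0,0.02],
    [0.0,0.0,0.04],
    [0,0,0.02],
    [0,0,0],
    [0,0,0],
  ],
  turn=[0,0,0,0,0],
)

```text
time_s: 10.65
position: [574.1, 159.0, 169.9]
tcp_rot: [0.787, 0.617, -0.0, 0.0]
force: [-0.9, 0.4, -0.3]
width: 0.3
```

```bash
python3 - <<'E'
from h import *
print(wheels(dz=(-2.5,0,0)));s=env.sense();print(s['position'],s['force'])
print([toworld(p).round(1).tolist() for p in[(12,0,95),(-15,-48,95)]])
E
```

```text
[(0.399, 239, 0.04), (None, 0, None), (None, 0, None)]
[573.64636534 158.93706356 169.05976467] [0.6437412  0.19297176 0.48055982]
[[578.8, 109.2, 95.0], [541.1, 69.1, 95.0]]
```

A now reads 0.40 (target 0.419), good. Next wheel B.

Emit:
servo_tool(
  translation=[
    [0.001,-0.0245,0],
    [0.001,-0.0245,0],
    [0,0,-0.03],
    [0,0,-0.03],
    [0,0,-0.006],
  ],
  turn=[0,0,0,0,0],
)

```text
time_s: 11.2
position: [573.2, 109.6, 99.4]
tcp_rot: [0.787, 0.617, -0.004, -0.003]
force: [0.2, -0.7, -0.2]
width: 0.5
```

Emit:
servo_tool(
  translation=[
    [0,0,0],
    [0,0,0],
    [0,0,-0.001],
  ],
  turn=[0,0,0],
)

```text
time_s: 11.5
position: [577.3, 110.3, 104.6]
tcp_rot: [0.787, 0.617, 0.001, 0.001]
force: [-0.5, -0.1, 0.4]
width: 0.6
```

Emit:
servo_tool(
  translation=[
    [0,0,-0.001],
    [0,0,-0.001],
    [0,0,0],
  ],
  turn=[0,0,0],
)

```text
time_s: 11.8
position: [576.4, 110.1, 101.5]
tcp_rot: [0.787, 0.617, 0.0, 0.0]
force: [0.4, 0.4, -0.4]
width: 0.7
```

Emit:
servo_tool(
  translation=[
    [0,0,-0.001],
    [0,0,-0.001],
    [0,0,0],
  ],
  turn=[0,0,0],
)

```text
time_s: 12.1
position: [576.2, 110.1, 99.0]
tcp_rot: [0.787, 0.617, -0.0, -0.0]
force: [-0.2, -0.3, 0.6]
width: 0.5
```

Emit:
servo_tool(
  translation=[
    [0,0,-0.001],
    [0,0,-0.001],
    [0,0,0],
  ],
  turn=[0,0,0],
)

```text
time_s: 12.4
position: [576.2, 110.1, 97.0]
tcp_rot: [0.787, 0.617, -0.0, -0.0]
force: [-0.4, -0.5, -0.4]
width: 0.5
```

Emit:
servo_tool(
  translation=[
    [0,0,-0.001],
    [0,0,-0.001],
    [0,0,0],
  ],
  turn=[0,0,0],
)

```text
time_s: 12.7
position: [576.4, 110.1, 95.3]
tcp_rot: [0.787, 0.617, 0.0, 0.0]
force: [-0.8, 0.3, 0.9]
width: 0.6
```

Emit:
servo_tool(
  translation=[
    [0,0,-0.001],
    [0,0,0],
  ],
  turn=[0,0],
)

```text
time_s: 12.9
position: [576.5, 110.1, 94.6]
tcp_rot: [0.787, 0.617, 0.0, 0.0]
force: [-1.1, -0.7, 4.5]
width: 0.3
```

Emit:
servo_tool(
  translation=[
    [0,0,-0.001],
    [0,0,-0.0005],
    [0,0,0],
  ],
  turn=[0,0,0],
)

```text
time_s: 13.2
position: [576.7, 110.1, 93.5]
tcp_rot: [0.787, 0.617, 0.001, 0.0]
force: [-1.8, -0.0, 6.3]
width: 0.1
```

Emit:
servo_tool(
  translation=[
    [-0.0035,0.0009,0],
    [-0.0035,0.0009,0],
    [-0.0035,0.0009,0],
  ],
  turn=[0,0,0],
)

```text
time_s: 13.5
position: [568.0, 112.4, 94.3]
tcp_rot: [0.787, 0.617, 0.002, 0.002]
force: [2.8, -2.3, 7.9]
width: 0.6
```

Emit:
servo_tool(
  translation=[
    [-0.0035,0.0009,0],
    [-0.0035,0.0009,0],
    [0,0,0],
    [0,0,0],
  ],
  turn=[0,0,0,0],
)

```text
time_s: 13.9
position: [560.2, 114.4, 94.1]
tcp_rot: [0.787, 0.617, 0.001, 0.001]
force: [0.7, -1.0, 7.8]
width: 0.1
```

```bash
python3 - <<'E'
from h import *
print(wheels(dz=(-2.5,-2,0)));s=env.sense();print(s['position'],s['force'])
E
```

```text
[(0.406, 543, 0.04), (-0.411, 93, 0.038), (None, 0, None)]
[560.19232687 114.41336475  94.06971903] [ 1.20809363 -1.26853992  8.53342184]
```

B reads −0.411 (target −0.419), good. Lift and on to C.

Emit:
servo_tool(
  translation=[
    [0,0,0.015],
    [0,0,0.02],
    [-0.0095,-0.0225,0],
    [-0.0095,-0.0225,0],
    [0,0,-0.012],
  ],
  turn=[0,0,0,0,0],
)

```text
time_s: 14.45
position: [539.8, 67.7, 116.6]
tcp_rot: [0.788, 0.616, 0.001, 0.001]
force: [-0.6, 0.5, -0.2]
width: 0.3
```

Emit:
servo_tool(
  translation=[
    [0,0,-0.008],
    [0,0,-0.004],
    [0,0,0],
    [0,0,0],
  ],
  turn=[0,0,0,0],
)

```text
time_s: 14.85
position: [540.0, 70.1, 103.5]
tcp_rot: [0.787, 0.617, -0.0, -0.0]
force: [-0.1, -0.1, -0.1]
width: 0.7
```

```bash
python3 - <<'E'
from h import *
print(wheels(dz=(-2.5,0.5,0)));s=env.sense();print(s['position'],s['force'])
E
```

```text
[(0.408, 588, 0.04), (-0.408, 583, 0.262), (-0.684, 236, 0.796)]
[540.07863816  70.04754983 103.75045144] [ 0.29337442  0.25226636 -0.34600126]
```

Emit:
servo_tool(
  translation=[
    [0,0,-0.001],
    [0,0,-0.001],
    [0,0,0],
  ],
  turn=[0,0,0],
)

```text
time_s: 15.2
position: [539.8, 69.6, 101.7]
tcp_rot: [0.787, 0.617, 0.0, 0.0]
force: [0.3, -0.5, -1.0]
width: -0.0
```

Emit:
servo_tool(
  translation=[
    [0,0,-0.001],
    [0,0,-0.001],
    [0,0,0],
  ],
  turn=[0,0,0],
)

```text
time_s: 15.5
position: [539.7, 69.6, 99.6]
tcp_rot: [0.787, 0.617, -0.0, -0.0]
force: [0.1, 0.7, -0.3]
width: 0.3
```

Emit:
servo_tool(
  translation=[
    [0.001,0,-0.001],
    [0,0,-0.001],
    [0,0,0],
  ],
  turn=[0,0,0],
)

```text
time_s: 15.8
position: [540.7, 69.6, 97.6]
tcp_rot: [0.787, 0.617, -0.0, -0.0]
force: [0.3, 0.0, 0.2]
width: 0.6
```

Emit:
servo_tool(
  translation=[
    [0,0,-0.001],
    [0,0,-0.001],
    [0,0,0],
  ],
  turn=[0,0,0],
)

```text
time_s: 16.1
position: [540.7, 69.6, 95.6]
tcp_rot: [0.787, 0.617, -0.0, -0.0]
force: [-0.4, 0.2, -0.6]
width: 0.3
```

Emit:
servo_tool(
  translation=[
    [0,0,-0.001],
    [0,0,-0.001],
    [0,0,0],
  ],
  turn=[0,0,0],
)

```text
time_s: 16.4
position: [540.7, 69.6, 93.6]
tcp_rot: [0.787, 0.617, -0.0, -0.0]
force: [0.1, 0.2, -0.6]
width: 0.3
```

Emit:
servo_tool(
  translation=[
    [0,0,-0.001],
    [0,0,-0.001],
    [0,0,0],
  ],
  turn=[0,0,0],
)

```text
time_s: 16.7
position: [540.9, 69.6, 91.8]
tcp_rot: [0.787, 0.617, 0.0, 0.0]
force: [-0.1, -0.1, 1.8]
width: 0.4
```

Emit:
servo_tool(
  translation=[
    [0,0,-0.001],
    [0,0,-0.0005],
    [0,0,0],
  ],
  turn=[0,0,0],
)

```text
time_s: 17.0
position: [541.0, 69.6, 90.6]
tcp_rot: [0.787, 0.617, 0.0, 0.0]
force: [-0.7, 0.5, 4.8]
width: 0.0
```

Emit:
servo_tool(
  translation=[
    [0,0,-0.001],
    [0,0,-0.0005],
    [0,0,0],
  ],
  turn=[0,0,0],
)

```text
time_s: 17.3
position: [541.1, 69.6, 89.6]
tcp_rot: [0.787, 0.617, 0.0, 0.0]
force: [-1.7, -0.0, 8.7]
width: 0.5
```

Emit:
servo_tool(
  translation=[
    [0.0029,-0.0007,0],
    [0.0039,-0.001,0],
    [0.0039,-0.001,0],
  ],
  turn=[0,0,0],
)

```text
time_s: 17.6
position: [551.7, 66.9, 90.0]
tcp_rot: [0.787, 0.617, 0.0, 0.0]
force: [-3.6, 0.4, 12.5]
width: 0.7
```

Emit:
servo_tool(
  translation=[
    [0.0049,-0.0012,0],
    [0.0049,-0.0012,0],
    [0.0049,-0.0012,0],
    [0.0039,-0.001,0],
    [0,0,0],
  ],
  turn=[0,0,0,0,0],
)

```text
time_s: 18.1
position: [571.0, 62.0, 89.3]
tcp_rot: [0.787, 0.617, 0.001, 0.001]
force: [1.2, -1.5, 4.7]
width: 0.5
```

```bash
python3 - <<'E'
from h import *
print(wheels(dz=(-2.5,0.5,-5)));s=env.sense();print(s['position'],s['force'])
E
```

```text
[(0.401, 776, 0.04), (-0.421, 582, 0.041), (0.019, 101, 0.037)]
[570.98800156  61.98375669  89.33843583] [ 0.56529527 -1.15747186  4.58544174]
```

Emit:
servo_tool(
  translation=[
    [0,0,0.01],
    [-0.0143,0.0035,0],
    [-0.0143,0.0035,0],
    [0,0,-0.004],
    [0,0,0],
  ],
  turn=[0,0,0,0,0],
)

```text
time_s: 18.65
position: [541.5, 69.3, 94.5]
tcp_rot: [0.787, 0.617, -0.0, -0.0]
force: [-0.4, -1.0, 0.1]
width: 0.5
```

Emit:
servo_tool(
  translation=[
    [0,0,-0.002],
    [0,0,-0.001],
    [0,0,-0.001],
    [0,0,0],
  ],
  turn=[0,0,0,0],
)

```text
time_s: 19.05
position: [542.2, 69.2, 91.1]
tcp_rot: [0.787, 0.617, 0.001, 0.0]
force: [0.9, -0.3, 3.9]
width: 0.3
```

Emit:
servo_tool(
  translation=[
    [0,0,-0.001],
    [0,0,-0.0005],
    [0,0,0],
  ],
  turn=[0,0,0],
)

```text
time_s: 19.35
position: [542.2, 69.2, 90.1]
tcp_rot: [0.787, 0.617, 0.001, 0.001]
force: [-1.0, 0.2, 7.5]
width: 0.3
```

Emit:
servo_tool(
  translation=[
    [0.0039,-0.001,-0.0003],
    [0.0039,-0.001,0],
    [0.0039,-0.001,0],
  ],
  turn=[0,0,0],
)

```text
time_s: 19.65
position: [553.4, 66.3, 90.1]
tcp_rot: [0.787, 0.617, 0.0, 0.0]
force: [-3.5, 0.6, 11.9]
width: 0.9
```

Emit:
servo_tool(
  translation=[
    [0.0039,-0.001,0],
    [0.0039,-0.001,0],
    [0.0039,-0.001,0],
    [0,0,0],
  ],
  turn=[0,0,0,0],
)

```text
time_s: 20.05
position: [566.0, 63.1, 89.9]
tcp_rot: [0.787, 0.617, 0.001, 0.001]
force: [0.1, -0.5, 7.9]
width: 0.6
```

```bash
python3 - <<'E'
from h import *
print(wheels(dz=(-2.5,0.5,-5)));s=env.sense();print(s['position'],s['force'])
E
```

```text
[(0.404, 742, 0.039), (-0.42, 580, 0.041), (0.582, 131, 0.064)]
[566.03280939  63.06029144  89.98053309] [ 0.53549739 -0.25573418  9.09749063]
```

Emit:
servo_tool(
  translation=[
    [0,0,0.01],
    [-0.0078,0.002,0],
    [-0.0078,0.002,0],
    [0,0,-0.004],
    [0,0,0],
  ],
  turn=[0,0,0,0,0],
)

```text
time_s: 20.6
position: [548.4, 67.4, 94.1]
tcp_rot: [0.787, 0.617, -0.001, -0.001]
force: [0.0, 0.1, 0.3]
width: 0.4
```

Emit:
servo_tool(
  translation=[
    [0,0,-0.002],
    [0,0,-0.001],
    [0,0,-0.001],
    [0,0,-0.001],
    [0,0,0],
  ],
  turn=[0,0,0,0,0],
)

```text
time_s: 21.1
position: [549.6, 67.3, 90.7]
tcp_rot: [0.787, 0.617, 0.0, 0.0]
force: [-3.6, 0.1, 9.6]
width: 0.3
```

```bash
python3 - <<'E'
from h import *
print(wheels(dz=(-2.5,0.5,-5)));s=env.sense();print(s['position'],s['force'])
E
```

```text
[(0.406, 699, 0.04), (-0.415, 614, 0.145), (0.58, 170, 0.182)]
[549.55971353  67.29429155  90.80778914] [-2.37360271  0.25667651  8.88244077]
```

Emit:
servo_tool(
  translation=[
    [0.0036,-0.0009,0],
    [0.0036,-0.0009,0],
    [0.0036,-0.0009,0],
    [0,0,0],
    [0,0,0],
  ],
  turn=[0,0,0,0,0],
)

```text
time_s: 21.65
position: [561.2, 64.4, 90.9]
tcp_rot: [0.787, 0.617, 0.001, 0.001]
force: [-1.0, -0.1, 6.3]
width: 0.7
```

```bash
python3 - <<'E'
from h import *
print(wheels(dz=(-2.5,0.5,-5)));s=env.sense();print(s['position'],s['force'])
E
```

```text
[(0.403, 727, 0.04), (-0.418, 587, 0.041), (0.835, 172, 0.106)]
[561.18126547  64.36327447  90.96553314] [ 0.11296017 -1.26275285  6.97294937]
```

Emit:
servo_tool(
  translation=[
    [0,0,0.02],
    [0,-0.01,0.04],
    [0,-0.02,0.04],
    [0,-0.01,0],
    [0,0,0],
  ],
  turn=[0,0,0,0,0],
)

```text
time_s: 22.2
position: [560.6, 23.3, 190.5]
tcp_rot: [0.788, 0.616, 0.001, 0.001]
force: [-1.1, 0.4, -1.0]
width: 0.4
```

Emit:
servo_tool(
  translation=[
    [0,0,0],
    [0,0,0],
  ],
  turn=[0,0],
)

```text
time_s: 22.4
position: [559.4, 25.1, 188.4]
tcp_rot: [0.787, 0.617, -0.001, -0.001]
force: [0.4, 0.1, -0.8]
width: 0.6
```

```bash
python3 - <<'E'
from h import *
I=info('wrist');im=env.grab_frame('wrist').copy()
print(env.sense()['position'])
for t in(140,180,210):print(wheels('wrist',im,I,dz=(-2.5,.5,-3),thr=t))
c=im[90:290,200:450];cv2.imwrite('pics/w4.png',cv2.resize(c,None,fx=3,fy=3,interpolation=cv2.INTER_CUBIC))
E
```

```text
[559.48688652  25.1859323  188.5526118 ]
[(0.4, 311, 0.04), (-0.42, 271, 0.042), (0.806, 168, 0.043)]
[(0.401, 279, 0.036), (-0.422, 238, 0.037), (0.808, 139, 0.036)]
[(0.401, 262, 0.033), (-0.42, 218, 0.033), (0.807, 110, 0.028)]
```

View pics/w4.png

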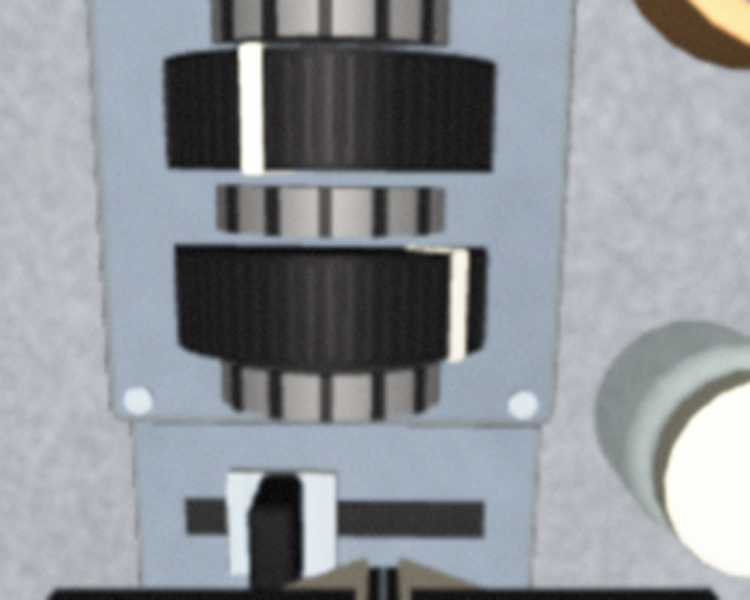

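Crop shows: B's bar at (252,110), C's bar at (458,305), C's wheel centred near 331; the lock's grip at (275,530), travel still about 0. I'll check the reading's bias against the fin ticks.

```bash
python3 - <<'E'
from h import *
I=info('wrist');im=env.grab_frame('wrist').copy()
g=cv2.cvtColor(im,cv2.COLOR_BGR2GRAY)
for y in(24,-24,-72):
    a=proj('wrist',[toworld((33*np.sin(t),y,50+33*np.cos(t))) for t in np.radians([-48,-24,0,24,48])],I)
    r=int(round(a[2,1]));row=g[r-2:r+3].mean(0);o=[]
    for u,v in a:
        w=np.arange(int(u)-5,int(u)+7);d=np.clip(np.median(row[w])-row[w],0,None);o.append(round(float((w*d).sum()/max(d.sum(),1)),1))
    print(y,a[:,0].round(1),o)
c=proj('wrist',[toworld((45*np.sin(t),-48,47+45*np.cos(t))) for t in (0.75,.8,.838,.88)],I);print(c.round(1).tolist())
r=int(c[2,1]);m=g[r-3:r+4,335:370].mean(0);print(r,m.round().astype(int))
E
```

```text
24 [277.5 291.1 309.2 327.8 342.6] [274.8, 289.1, 307.6, 326.7, 342.0]
-24 [279.7 292.7 310.  327.8 341.9] [276.5, 290.0, 307.9, 326.0, 340.7]
-72 [281.8 294.3 310.8 327.7 341.2] [278.4, 291.1, 307.9, 325.4, 339.3]
[[349.8, 192.5], [351.7, 192.3], [353.1, 192.0], [354.5, 191.8]]
192 [ 33  29  30  31  35  33  28  26  31  32  32  28  29  40 100 197 241 246
 243 222 130  48  26  27  30  44  83 132 159 164 165 166 165 164 164]
```

```bash
python3 - <<'E'
from h import *
a,x,y=np.load('bank.npy');x+=-1.4*np.cos(a);y+=-1.4*np.sin(a);np.save('bank2.npy',[a,x,y]);np.save('bank.npy',[a-.01,x,y])
print(wheels(dz=(-2.5,.5,-3),thr=180),env.sense()['position'])
print(np.load('bank.npy'),[toworld(p).round(1).tolist() for p in[(0,-48,92),(-27-19-8,-122,52),(13,-122,52)]])
E
```

```text
[(0.416, 292, 0.038), (-0.386, 245, 0.036), (0.879, 137, 0.04)] [559.74706509  25.12878584 188.9962379 ]
[-2.51416677e-01  5.65738957e+02  1.12436639e+02] [[553.8, 65.9, 92.0], [483.1, 7.7, 52.0], [548.0, -9.0, 52.0]]
```

Corrected against the ticks: A 0.416, B −0.386, C 0.879. I'll trim C and B back by about 1.5–2 mm each.

Emit:
servo_tool(
  translation=[
    [-0.003,0.04,0],
    [0,0,-0.04],
    [0,0,-0.035],
    [0,0,-0.013],
    [0,0,0],
  ],
  turn=[0,0,0,0,0],
)

```text
time_s: 23.05
position: [555.9, 64.8, 100.1]
tcp_rot: [0.787, 0.617, -0.002, -0.001]
force: [-0.5, 0.1, 0.5]
width: 0.6
```

Emit:
servo_tool(
  translation=[
    [0,0,0],
    [0,0,-0.002],
    [0,0,-0.001],
    [0,0,-0.001],
    [0,0,0],
  ],
  turn=[0,0,0,0,0],
)

```text
time_s: 23.55
position: [557.3, 64.5, 98.3]
tcp_rot: [0.787, 0.617, 0.0, 0.0]
force: [-0.1, -0.1, -0.9]
width: 0.5
```

Emit:
servo_tool(
  translation=[
    [0,0,-0.001],
    [0,0,-0.001],
    [0,0,0],
  ],
  turn=[0,0,0],
)

```text
time_s: 23.85
position: [557.0, 64.6, 95.8]
tcp_rot: [0.787, 0.617, -0.0, -0.0]
force: [0.7, -0.9, 0.8]
width: 0.2
```

Emit:
servo_tool(
  translation=[
    [0,0,-0.001],
    [0,0,-0.001],
    [0,0,-0.001],
    [0,0,-0.001],
    [0,0,0],
  ],
  turn=[0,0,0,0,0],
)

```text
time_s: 24.35
position: [557.2, 64.6, 92.2]
tcp_rot: [0.787, 0.617, 0.0, 0.0]
force: [-1.3, -0.2, 3.6]
width: 0.4
```

Emit:
servo_tool(
  translation=[
    [0,0,-0.001],
    [0,0,-0.001],
    [0,0,0],
  ],
  turn=[0,0,0],
)

```text
time_s: 24.65
position: [557.4, 64.6, 90.8]
tcp_rot: [0.787, 0.617, 0.0, 0.0]
force: [-2.5, 1.2, 8.8]
width: 0.4
```

Emit:
servo_tool(
  translation=[
    [-0.0015,0.0004,0],
    [-0.0015,0.0004,0],
    [0,0,0],
    [0,0,0],
  ],
  turn=[0,0,0,0],
)

```text
time_s: 25.05
position: [555.9, 65.0, 91.3]
tcp_rot: [0.787, 0.617, 0.002, 0.002]
force: [1.3, -1.3, 7.2]
width: 0.7
```

```bash
python3 - <<'E'
from h import *
print(wheels(dz=(-2.5,.5,-5),thr=180),env.sense()['position'],env.sense()['force'])
E
```

```text
[(0.428, 667, 0.038), (-0.382, 572, 0.038), (0.879, 149, 0.049)] [555.95956782  64.97361935  91.29732671] [ 2.88510352 -2.17386076  7.30162968]
```

Emit:
servo_tool(
  translation=[
    [-0.0009,0.0002,0],
    [0,0,0],
    [0,0,0],
  ],
  turn=[0,0,0],
)

```text
time_s: 25.4
position: [555.2, 65.2, 91.3]
tcp_rot: [0.787, 0.617, 0.002, 0.002]
force: [1.7, -1.9, 7.5]
width: 0.4
```

Emit:
servo_tool(
  translation=[
    [0,0,0.01],
    [0.007,0.023,0.005],
    [0.007,0.023,0],
    [0,0,0],
    [0,0,0],
  ],
  turn=[0,0,0,0,0],
)

```text
time_s: 25.9
position: [566.8, 111.8, 104.8]
tcp_rot: [0.787, 0.617, -0.0, -0.0]
force: [1.1, -0.4, -0.0]
width: 0.5
```

Emit:
servo_tool(
  translation=[
    [0,0,-0.004],
    [0,0,-0.002],
    [0,0,-0.001],
    [0,0,-0.001],
    [0,0,0],
  ],
  turn=[0,0,0,0,0],
)

```text
time_s: 26.4
position: [567.1, 111.3, 96.8]
tcp_rot: [0.787, 0.617, -0.0, -0.0]
force: [0.6, -0.6, -0.4]
width: 0.5
```

Emit:
servo_tool(
  translation=[
    [0,0,-0.001],
    [0,0,-0.001],
    [0,0,0],
  ],
  turn=[0,0,0],
)

```text
time_s: 26.7
position: [567.4, 111.5, 95.4]
tcp_rot: [0.787, 0.617, 0.0, 0.0]
force: [-0.8, -1.1, 4.4]
width: 0.5
```

Emit:
servo_tool(
  translation=[
    [0,0,-0.001],
    [0,0,-0.0005],
    [0,0,0],
  ],
  turn=[0,0,0],
)

```text
time_s: 27.0
position: [567.6, 111.5, 94.3]
tcp_rot: [0.787, 0.617, 0.0, 0.0]
force: [-1.3, -0.7, 8.0]
width: 0.8
```

Emit:
servo_tool(
  translation=[
    [-0.0015,0.0004,0],
    [-0.0014,0.0003,0],
    [0,0,0],
    [0,0,0],
  ],
  turn=[0,0,0,0],
)

```text
time_s: 27.4
position: [565.9, 111.9, 94.7]
tcp_rot: [0.787, 0.617, 0.002, 0.001]
force: [1.9, -1.4, 5.8]
width: 0.6
```

Emit:
servo_tool(
  translation=[
    [0,0,0.02],
    [-0.002,-0.03,0.04],
    [-0.0035,-0.0365,0.04],
    [-0.002,-0.02,0],
    [0,0,0],
  ],
  turn=[0,0,0,0,0],
)

```text
time_s: 27.9
position: [557.4, 26.4, 191.3]
tcp_rot: [0.788, 0.616, 0.001, 0.001]
force: [-0.7, -0.0, -0.2]
width: 0.3
```

Emit:
servo_tool(
  translation=[
    [0,0,0],
    [0,0,0],
  ],
  turn=[0,0],
)

```text
time_s: 28.1
position: [556.7, 29.6, 189.3]
tcp_rot: [0.787, 0.617, -0.001, -0.001]
force: [0.2, 0.2, 0.4]
width: 0.3
```

```bash
cat > chk.py <<'E'
from h import *
I=info('wrist');im=env.grab_frame('wrist').copy();print(env.sense()['position'])
g=cv2.cvtColor(im,cv2.COLOR_BGR2GRAY)
for y in(24,-24,-72):
    a=proj('wrist',[toworld((33*np.sin(t),y,50+33*np.cos(t))) for t in np.radians([-48,-24,0,24,48])],I)
    r=int(round(a[2,1]));row=g[r-2:r+3].mean(0);o=[]
    for u,v in a:
        w=np.arange(int(u)-5,int(u)+7);d=np.clip(np.median(row[w])-row[w],0,None);o.append(round(float((w*d).sum()/max(d.sum(),1)),1))
    print(y,a[:,0].round(1),o)
print(wheels('wrist',im,I,dz=(-2.5,.5,-3),thr=180))
E
python3 chk.py
```

```text
[556.74715961  29.66795705 189.35202226]
24 [281.1 294.7 312.8 331.3 345.8] [280.1, 294.3, 312.8, 331.9, 346.9]
-24 [282.5 295.5 312.8 330.4 344.4] [281.5, 295.0, 312.9, 330.9, 345.2]
-72 [283.9 296.4 312.9 329.7 343. ] [283.1, 295.8, 312.7, 329.9, 343.7]
[(0.421, 280, 0.037), (-0.42, 222, 0.035), (0.828, 143, 0.039)]
```

Ticks and projection now agree, and the wheels read 0.421 / −0.420 / 0.828. Next the lock: go down behind the grip.

Emit:
servo_tool(
  translation=[
    [-0.037,-0.011,0],
    [-0.037,-0.011,0],
    [0,0,-0.04],
    [0,0,-0.04],
    [0,0,-0.03],
  ],
  turn=[-0.01,0,0,0,0],
)

```text
time_s: 28.65
position: [482.1, 7.6, 78.3]
tcp_rot: [0.79, 0.613, -0.0, -0.001]
force: [0.9, -0.4, -0.2]
width: 0.4
```

Emit:
servo_tool(
  translation=[
    [0,0,-0.015],
    [0,0,-0.01],
    [0,0,-0.003],
    [0,0,0],
    [0,0,0],
  ],
  turn=[0,0,0,0,0],
)

```text
time_s: 29.15
position: [483.7, 6.8, 53.0]
tcp_rot: [0.79, 0.613, 0.001, 0.001]
force: [-0.6, 0.5, 0.1]
width: 0.7
```

Emit:
servo_tool(
  translation=[
    [0.0048,-0.0012,0],
    [0.0048,-0.0012,0],
    [0.0048,-0.0012,0],
    [0,0,0],
  ],
  turn=[0,0,0,0],
)

```text
time_s: 29.55
position: [498.3, 2.8, 52.5]
tcp_rot: [0.79, 0.613, 0.0, 0.0]
force: [-0.2, -0.2, -0.1]
width: 0.3
```

Emit:
servo_tool(
  translation=[
    [0.0048,-0.0012,0],
    [0.0048,-0.0012,0],
    [0.0048,-0.0012,0],
  ],
  turn=[0,0,0],
)

```text
time_s: 29.85
position: [512.0, -0.6, 52.2]
tcp_rot: [0.79, 0.613, -0.0, -0.0]
force: [-2.7, -0.8, 1.8]
width: 0.3
```

Emit:
servo_tool(
  translation=[
    [0.0048,-0.0012,0],
    [0.0048,-0.0012,0],
    [0.0048,-0.0012,0],
  ],
  turn=[0,0,0],
)

```text
time_s: 30.15
position: [526.6, -4.3, 52.2]
tcp_rot: [0.79, 0.613, -0.0, -0.0]
force: [-2.8, -1.3, 1.9]
width: 0.3
```

```bash
python3 - <<'E'
from h import *
print(proj('side',[toworld((-20,-122,75)),toworld((20,-122,75))]))
print(env.sense()['position'],env.sense()['force'])
im=env.grab_frame('side');cv2.imwrite('pics/s2.png',cv2.resize(im[170:300,250:400],None,fx=4,fy=4,interpolation=cv2.INTER_CUBIC))
E
```

```text
[[298.10033743 245.630484  ]
 [313.61542235 248.07566777]]
[526.62474497  -4.34233953  52.19691753] [-2.82540329 -1.28846719  1.94604098]
```

View pics/s2.png

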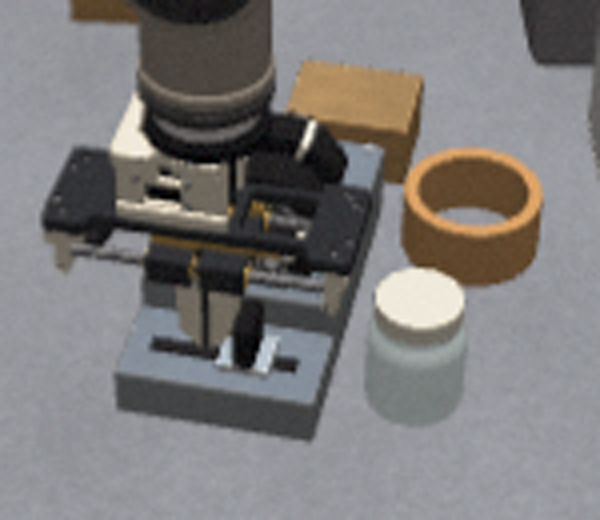

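Side crop: the fingertips are pushing the grip (245,330) along the slot with a drag of about 2.8 N. Continue until the force rises.

Emit:
servo_tool(
  translation=[
    [0.0039,-0.001,0],
    [0.0039,-0.001,0],
    [0.0029,-0.0007,0],
  ],
  turn=[0,0,0],
)

```text
time_s: 30.5
position: [531.6, -5.6, 52.1]
tcp_rot: [0.79, 0.613, -0.004, -0.005]
force: [-28.1, 4.2, 25.5]
width: 0.1
```

Emit:
servo_tool(
  translation=[
    [0.0019,-0.0005,0],
    [0.0019,-0.0005,0],
    [0,0,0],
  ],
  turn=[0,0,0],
)

```text
time_s: 30.8
position: [531.6, -5.6, 52.2]
tcp_rot: [0.79, 0.613, -0.007, -0.008]
force: [-33.9, 5.4, 29.6]
width: 0.5
```

Emit:
servo_tool(
  translation=[
    [0.0019,-0.0005,0],
    [0,0,0],
  ],
  turn=[0,0],
)

```text
time_s: 31.0
position: [531.7, -5.6, 52.2]
tcp_rot: [0.79, 0.613, -0.008, -0.009]
force: [-40.4, 7.3, 35.5]
width: 0.4
```

The slide stopped at TCP x_h ≈ −4, where the stop was expected. Back off, lift and look.

Emit:
servo_tool(
  translation=[
    [-0.006,0.0015,0],
    [-0.01,0.0025,0],
    [-0.01,0.0025,0],
    [0,0,0.04],
    [0,0,0.04],
  ],
  turn=[0,0,0,0,0],
)

```text
time_s: 31.5
position: [516.1, -1.6, 132.4]
tcp_rot: [0.79, 0.613, -0.001, -0.001]
force: [1.3, 0.0, 0.4]
width: 0.1
```

Emit:
servo_tool(
  translation=[
    [0.02,0.0,0.04],
    [0.02,-0.01,0.02],
    [0.01,-0.02,0],
    [0,-0.02,0],
    [0,0,0],
  ],
  turn=[0,0,0,0,0],
)

```text
time_s: 32.0
position: [567.3, -53.8, 192.1]
tcp_rot: [0.791, 0.612, 0.0, 0.001]
force: [-0.4, -0.2, -0.1]
width: 0.3
```

Emit:
servo_tool(
  translation=[
    [0,0,0],
    [0,0,0],
  ],
  turn=[0,0],
)

```text
time_s: 32.2
position: [566.6, -51.1, 192.1]
tcp_rot: [0.79, 0.613, 0.0, -0.0]
force: [0.1, 0.3, -0.6]
width: 0.7
```

```bash
python3 - <<'E'
from h import *
I=info('wrist');im=env.grab_frame('wrist').copy();print(env.sense()['position'],env.sense()['force'])
print(wheels('wrist',im,I,dz=(-2.5,.5,-3),thr=180))
for x in(-20,13,20,27):print(x,proj('wrist',toworld((x,-122,75)),I).round(1),proj('wrist',toworld((x,-105,75)),I).round(1))
cv2.imwrite('pics/w5.png',im)
E
```

```text
[566.61256708 -51.01410262 192.17760665] [-0.29359325 -0.26528716 -0.46758429]
[(None, 0, None), (-0.427, 254, 0.036), (0.823, 172, 0.033)]
-20 [[251.5 193.7]] [[250.3 172.5]]
13 [[292.1 193.7]] [[291.6 172.4]]
20 [[300.8 193.7]] [[300.4 172.4]]
27 [[309.4 193.7]] [[309.1 172.3]]
```

View pics/w5.png

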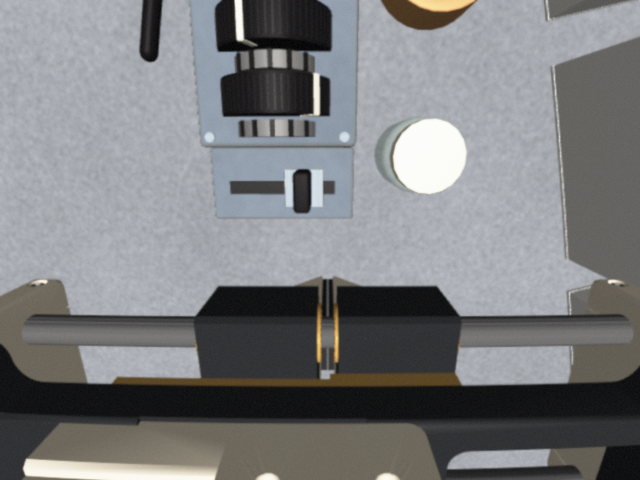

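The grip is at (302,190) against 300.8 expected at full travel, and B and C still read right. Handing in.

```bash
python3 -c "
from plant import env
print(env.finish_job())"
```

```text
the job is handed in; nothing more can be done
None
```

The selector is set to 4-2-5 and the lock slide was then pushed home to its stop. The job was handed in at about 32 s, with the tool lifted clear of everything.

- **Wheels:** I found each rim by feel and stroked it with the closed fingertips. The highest press I read was 12.5 N; force is only reported at the end of each move. After small trims, with the readings checked against the fin ticks, the angles were:

| Wheel | Last reading | Target | Last read |
|---|---|---|---|
| Left | 0.421 | 0.419 | before the lock push |
| Middle | −0.427 | −0.419 | after the lock push |
| Right | 0.823 | 0.838 | after the lock push |

- **Left wheel:** it was out of view in the last picture, so it was not re-read after the lock push. Nothing touched it after its last reading.
- **Lock:** it moved with about 2.8 N of drag and stopped dead. In the last picture its grip sat within about 1 px of where full travel should put it. The force read at the stop rose to about 54 N in total at the fingertips, more than needed. That is above the 40 N limit set for the arm or gripper body; I took it as fingertip contact on the slide, but did not verify that nothing else touched.
- **Bystanders:** the jar, tape, marker and carton were never approached, and they looked undisturbed where they appeared in the later pictures. I did not make a separate position check.
- **Disagreement:** my first bank pose was off by about 1.4 mm and 0.01 rad against the fin ticks. I corrected it before the final wheel trims.

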